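# Tip walnuts off the sorting board

### The job

Lift the grey sorting board by its steel bar so that both walnuts roll off into the glass catch dish at its hinged edge while the flat jar cap stays on the board, without touching the walnuts with the gripper. Lower the board back down level, then pick up the jar cap and lay it in the loose open glass dish without a lid.

Things in the scene. Friction and masses are not known exactly. Their poses are not given: they have to be found in the camera images.
- board (a joint): Tilt of the grey melamine sorting board about the hinge at its low edge, rad: 0 = level (rest), grows as the steel bar is lifted, stop at 0.45. Weighs 0.5 kg with its bar and falls back level when let go. The walnuts start to roll at about 0.1; 0.35 clears them within 2 s and the jar cap does not slide at that tilt.
- board_bar (a point): Middle of the round steel bar (12 mm thick, 134 mm long) that lifts the board. x points away from the hinge along the board, y along the bar. With the board level it is 100 mm above the table, 32 mm beyond the board's end and 30 mm above the deck. The hinge line lies 205 mm back along -x and 30 mm below the bar; the bar may turn between the fingers.
- board_deck (a point): Centre of the board's flat upper face, 178 mm along x, 198 mm along y between 12 mm high side lips; a 12 mm lip also at the bar end, none at the hinge edge. x points from hinge edge to bar, z out of the face. Level, the face is 70 mm above the table. The hinge line is 85 mm from here along -x.
- walnut1_center (a point): Centre of a whole walnut in its shell, a 36 mm ball with a tiny flat foot, 14 g, standing on the board.
- walnut2_center (a point): Centre of the other, identical walnut.
- cap_center (a point): Centre (half-way up) of the flat round brass-coloured jar cap, 45 mm across and 18 mm high, lying flat on the board; about 35 g. The walnuts and the cap stand in three lanes side by side, 60 mm apart across the board, in any order.
- catch_in (a point): Centre of the inner floor, 15 mm above the table, of the fixed glass catch dish below the board's hinge edge; inside 130 mm (along x, the board's direction) by 210 mm, rim 55 mm above the table, with clear guards 95 to 130 mm high round its other three sides.
- dish_in (a point): Centre of the inner floor of the loose open glass dish without a lid: outside 125 mm (x) by 170 mm (y), 45 mm high, walls and floor 5 mm, 0.45 kg. Stands on the table left of the board (+y); a dish of the same size with a white lid stands beside it.
Things that resemble listed ones, but are neither listed nor needed, are in the scene too. Of the things like the part that bears cap_center, leave any that is pink; of the rest the smaller one is meant. What is shaped like the part that bears dish_in but blue is not meant.

How it is judged:
By the outcome, as a careful person would: the job done as asked, in the order asked, and still so for the second after the job is handed in, with the robot touching nothing.
It also fails if it takes over 61 s, if anything falls off the work surface, if the arm or the gripper's body presses on something with over 40 N, if the wrist force passes 120 N, or if a joint passes its speed limit or range.

### The arm

A 6-joint arm with a two-finger parallel gripper is mounted at the origin on the work surface. World frame = base frame: x ahead of the robot, y to its left, z up, the work surface at z = 0. Lengths are in mm, angles in rad, forces in N, time in s.
With the tool pointing down it reaches from about 350 to 975 mm from the base axis. Payload 7.1 kg.
Tool frame: the origin (TCP) lies at the centre of the arm's flange, where the gripper is bolted on; the fingertips stand 182 mm ahead of it and the grasp point (between the pads) lies 163 mm ahead of it; x points along the fingers, y is the direction in which the jaws open and shut, and the axes are right-handed (so a half turn about x gives the same grasp; the last joint's range is limited). The gripper opens to 88 mm and grips with 3 to 60 N. Pads are 20 mm wide; open, the fingers measure 115 mm over their backs; the gripper's body (75 mm by 178 mm) begins 61 mm behind the grasp point.
Start: joints at [-1.142, 0.423, 1.63, -0, 1.089, -0.019], TCP at [270.63, -563.352, 404.675] pointing down, gripper open.
Joint ranges: [-3, 3], [-0.9, 2.11], [0.09, 2.58], [-1.31, 4.45], [0.11, 2.69], [-2.54, 2.54]. Speed limits (rad/s): [2.39, 2.39, 3.01, 3.14, 3.14, 3.14].

### API

Orientations are given as a rotation vector (axis times angle).
In Python, from workcell import readout, viewer, workorder, models gives the robot as it stands. The module is installed in compiled form; this text tells all that it offers.
- The arm moves only by the tool apply_moves, never from a script. Its argument "commands" is a list that holds one entry, the list of rows, each a list of 4 numbers: the shift along the world's x, y, z in m, then the turn about the world's z in rad. A call has 1 to 8 rows; each row is the pose to reach, as a shift and turn from the pose commanded when the call began; what a row does not reach only later rows make up. A row lasts 1/8 s, in which the tool goes at most 62.5 mm and 10.7 degrees, less where a joint would pass 70% of its speed; a pose out of reach is approached as far as the arm can. A call with a gripper value outside its range is refused whole. "gripper" is the finger opening in m, from 0 to 0.0878, set as the call begins (left out, the last holds). The fingers move at their own pace and stop on an object; the grip force is fixed at half the most. Time passes only in rows, so rows that repeat a pose let the fingers close. It gives the time, the measured TCP pose, the force and the opening at its end, in the units of the state.
- readout.get_obs(): the state, without advancing time (a new reading comes with each control period).
- viewer.get_image(name): name is "scene" or "top" or "wrist"; returns a dict with "color" (384x512x3 uint8, red, green, blue), "vertical_fov" (degrees; the focal length in pixels is half the picture's height over the tangent of half this angle, whatever the lens; pixels are square), "cx", "cy" (the principal point, pixels), "D" ([k1, k2, p1, p2, k3] as OpenCV has them; the pictures are not rectified), "rvec" (rotation vector, rad) and "tvec" (3), from world to camera coordinates, as OpenCV has them. Camera axes: x right, y down, z forward; pixel columns grow to the right and rows downward; lengths in mm; the calibration is good to about 2 mm. A picture is of the moment at which its call begins. There is no depth.
- workorder.close_job(): hands the job in, once; it reports no verdict.
Trained networks look in the newest picture that a camera, given by its name, has taken for a name from the list of things; names that differ only in an ending like _2 or _b are one class to them, and where a whole thing is asked for, a point or a joint stands for the part that bears it (a point fixed in the world has none). Each returns a list of dicts, best first, with "conf" (0 to 1); they miss things now and then, are a little off and sometimes report something else, mostly with a low value. They report only what shows in the picture. A call takes as long as a camera call. They do not tell look-alikes from the thing itself.
- models.search_frame(camera, label): "position" ([x, y, z] in mm, in world coordinates, good to about 4 mm: the middle of the surface that is visible of it).
- models.place_of(camera, label): "position" ([x, y, z] in mm, in world coordinates, good to about 4 mm: a listed point, or the origin of a listed thing).
The state is a dict: "t": time; "qpos": joint angles; "qvel": joint speeds; "joint_torque": joint torques, N m; "ee_pos": TCP position; "orientation": TCP orientation; "ft_force": force on the tool from outside, world axes, zero at the start; "moment": the same for the moment, N m; "width": finger opening in mm.
Only numpy, scipy, OpenCV 4.12 (cv2) and the standard library are available. Lean on these libraries where they do the work, as an engineer would, in place of code of your own. Each camera call takes 0.05 s, during which the arm holds its last target.

## Working session

There is one attempt and no reset: what is moved stays moved. The work goes in short steps, Python scripts to look and compute and a tool call to move; the robot and the scene stay as the last step left them, time stands still between calls to the robot, and variables do not carry over. Pictures are saved under pics/ and viewed, and the job is handed in when it is done.

Besides the shell and the picture viewer there is one more tool, called after ">>>" as name([rows], argument=value, ...), one row to a line, values as JSON. apply_moves: Moves the arm, as the interface text tells. Its arguments: {"type":"object","properties":{"commands":{"type":"array","items":{"type":"array","items":{"type":"array","items":{"type":"number"}}}},"gripper":{"type":"number"}},"required":["commands"]}

```bash
mkdir -p pics
python3 - <<'E'
from workcell import readout, viewer, models
import cv2
o=readout.get_obs(); print({k:(v if isinstance(v,float) else [round(float(a),3) for a in v] if hasattr(v,'__len__') else v) for k,v in o.items()})
for n in("scene","top"):
    d=viewer.get_image(n); cv2.imwrite(f"pics/{n}0.png",d["color"][:,:,::-1])
    print(n,d["vertical_fov"],d["cx"],d["cy"],d["D"],d["rvec"],d["tvec"])
for l in["board_bar","board_deck","walnut1_center","cap_center","catch_in","dish_in"]:
    print(l,[( [round(float(a)) for a in r["position"]],round(r["conf"],2)) for r in models.place_of("top",l)][:5])
E
```

```text
{'t': 0.0, 'qpos': [-1.142, 0.424, 1.631, -0.0, 1.089, -0.019], 'qvel': [-0.001, 0.0, -0.001, -0.001, 0.0, 0.002], 'joint_torque': [-0.002, -54.464, -27.366, 0.064, 0.023, -0.0], 'ee_pos': [270.505, -563.124, 403.908], 'orientation': [1.973, 0.451, -1.974], 'ft_force': [0.126, -0.856, 0.144], 'moment': [0.016, 0.027, -0.006], 'width': 88.10528268462511}
scene 55.265872368417476 259.50660301922846 187.35824084421668 [-0.05351464  0.          0.          0.          0.        ] [ 2.31176489  0.6054075  -0.24796693] [-378.96895585  -67.93462262 1016.70860127]
top 46.65698864895824 248.01805303980348 192.73900600851675 [-0.10096821  0.          0.          0.          0.        ] [ 2.15140831 -2.12268468  0.16579809] [  39.55440712  439.6251255  1107.62788548]
board_bar [([564, -266, 103], 0.76)]
board_deck [([573, -142, 68], 0.74)]
walnut1_center [([573, -147, 85], 0.67)]
cap_center [([384, -77, 11], 0.7), ([631, -180, 78], 0.61), ([402, -311, 12], 0.58), ([572, -148, 87], 0.37)]
catch_in [([583, 9, 16], 0.64)]
dish_in [([191, 314, 5], 0.77), ([450, 359, 5], 0.63)]
```

View pics/scene0.png

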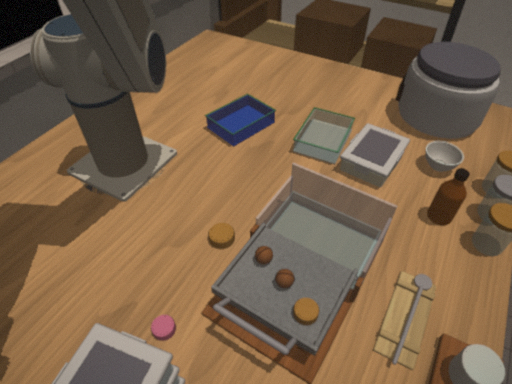

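View pics/top0.png

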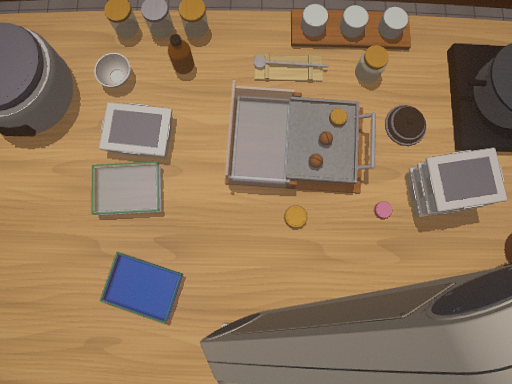

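The brass-coloured discs are at top px (338,117) on the board and (296,216) on the table (larger), and there is a pink one at (384,210). The one on the board fits: it is smaller and not pink. For the dishes, (127,188) is the open clear glass one, (142,288) is blue and (136,129) has the white lid, so I want (127,188). I'll confirm both with crops.

```bash
cat > h.py <<'E'
import numpy as np, cv2
from workcell import readout, viewer, models
def cam(d):
    h=d["color"].shape[0]; f=h/2/np.tan(np.radians(d["vertical_fov"])/2)
    K=np.array([[f,0,d["cx"]],[0,f,d["cy"]],[0,0,1.]]); return K,np.array(d["D"],float),np.array(d["rvec"],float),np.array(d["tvec"],float)
def pix2z(d,uv,z):
    K,D,r,t=cam(d); R=cv2.Rodrigues(r)[0]
    p=cv2.undistortPoints(np.array([[uv]],float),K,D)[0,0]
    ray=R.T@np.array([p[0],p[1],1]); c=-R.T@t
    return c+ray*(z-c[2])/ray[2]
def proj(d,P):
    K,D,r,t=cam(d); return cv2.projectPoints(np.array(P,float).reshape(-1,1,3),r,t,K,D)[0][:,0]
def crop(d,x0,y0,x1,y1,s,name):
    cv2.imwrite("pics/"+name,cv2.resize(d["color"][y0:y1,x0:x1,::-1],None,fx=s,fy=s,interpolation=cv2.INTER_CUBIC))
E
python3 - <<'E'
from h import *
d=viewer.get_image("top"); crop(d,220,75,400,235,4,"crop1.png"); crop(d,80,90,200,330,2.5,"crop2.png")
d=viewer.get_image("scene"); crop(d,200,160,400,360,3,"crop3.png")
E
```

```text
(no output)
```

View pics/crop1.png

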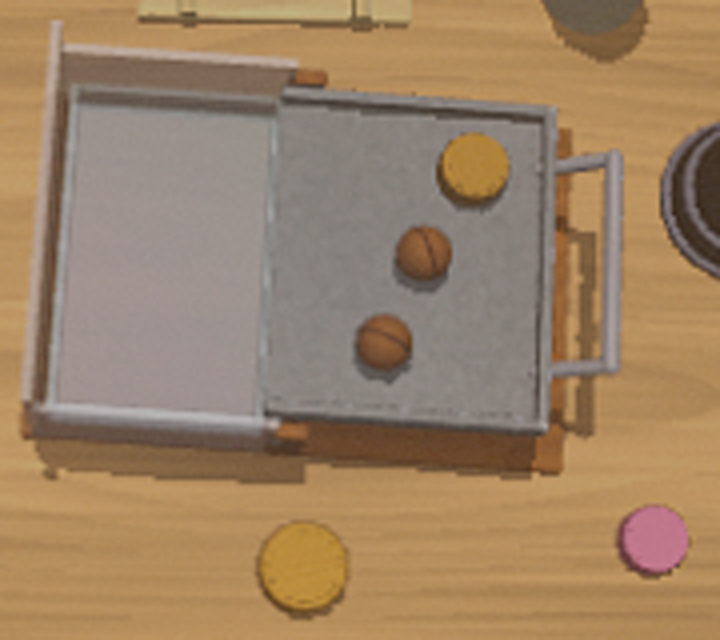

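View pics/crop2.png

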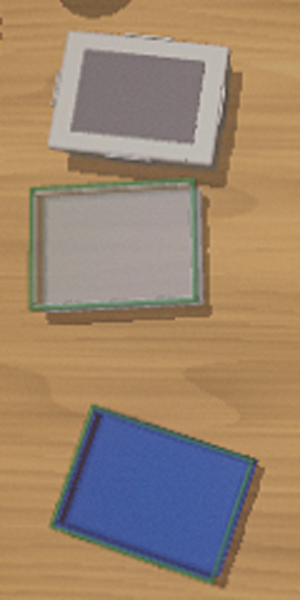

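View pics/crop3.png

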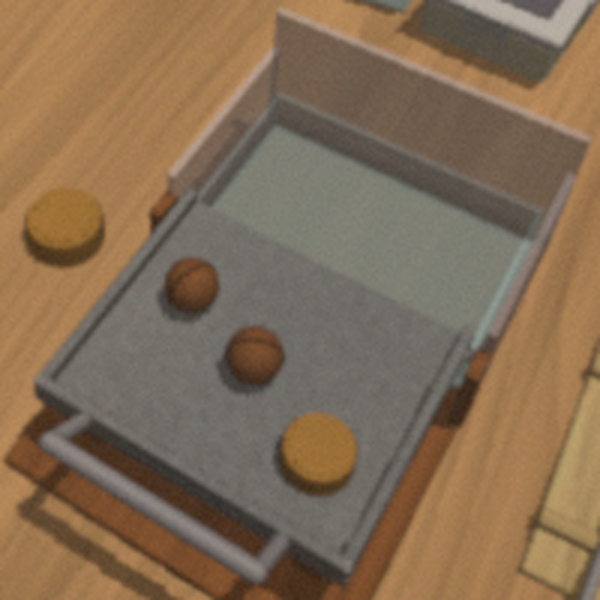

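The crops confirm it: the board cap at top px (338,117) is smaller than the table cap at (296,217), and the open clear dish is centred near (126,188). Next I'll measure positions.

Run:
```python
from h import *
d=viewer.get_image("top")
c1=lambda u,v:(220+u/4-.375,75+v/4-.375)
c2=lambda u,v:(80+u/2.5-.3,90+v/2.5-.3)
np.set_printoptions(precision=1,suppress=True)
a=pix2z(d,c1(615,155),100);b=pix2z(d,c1(612,372),100);print("bar",a,b,(a+b)/2,np.linalg.norm(a-b),np.degrees(np.arctan2(*(a-b)[1::-1])))
for n,u in dict(tl=(284,92),tr=(553,108),br=(546,428),bl=(265,412)).items(): print(n,pix2z(d,c1(*u),80))
print("cap",pix2z(d,c1(474,167),88), pix2z(d,c1(438,167),88),pix2z(d,c1(510,167),88))
print("tablecap", pix2z(d,c1(258,566),18),pix2z(d,c1(348,566),18))
for u in((424,252),(384,342)):print("w",pix2z(d,c1(*u),88))
q=[pix2z(d,c2(*u),45) for u in((33,188),(195,180),(198,300),(31,310))];print("dish",np.array(q),np.mean(q,0))
s=viewer.get_image("scene")
c3=lambda u,v:(200+u/3-.33,160+v/3-.33)
a=pix2z(s,c3(48,440),100);b=pix2z(s,c3(262,572),100);print("bar scene",a,b,(a+b)/2,np.linalg.norm(a-b))
print("cap scene",pix2z(s,c3(320,446),88))
for l in["board_bar","board_deck","cap_center","dish_in"]:
  for c in("top","scene"):print(l,c,[( [round(float(x)) for x in r["position"]],round(r["conf"],2)) for r in models.place_of(c,l)][:4])
import scipy.spatial.transform as T
o=readout.get_obs();print(T.Rotation.from_rotvec(o["orientation"]).as_matrix(),o["t"])
```

```text
bar [ 635.1 -267.6  100. ] [ 495.3 -260.4  100. ] [ 565.2 -264.   100. ] 140.06484019694858 -2.940581769489717
tl [680.4 -60.7  80. ]
tr [ 673.1 -234.3   80. ]
br [ 463.4 -223.3   80. ]
bl [471.  -48.1  80. ]
cap [ 629.4 -180.3   88. ] [ 629.  -157.3   88. ] [ 629.9 -203.3   88. ]
tablecap [381.8 -48.6  18. ] [ 382.5 -106.9   18. ]
w [ 573.  -147.4   88. ]
w [ 514.7 -121.4   88. ]
dish [[505.6 450.6  45. ]
 [515.6 280.1  45. ]
 [390.8 271.2  45. ]
 [377.8 443.8  45. ]] [447.5 361.4  45. ]
bar scene [ 497.1 -260.6  100. ] [ 635.3 -267.1  100. ] [ 566.2 -263.8  100. ] 138.38536728074533
cap scene [ 631.  -182.9   88. ]
board_bar top [([451, 361, 6], 0.69), ([564, -267, 102], 0.67)]
board_bar scene [([564, -266, 98], 0.6)]
board_deck top [([575, -145, 68], 0.81), ([583, 10, 16], 0.58)]
board_deck scene [([573, -148, 74], 0.95)]
cap_center top [([385, -78, 13], 0.93), ([628, -181, 81], 0.67), ([404, -311, 7], 0.67)]
cap_center scene [([381, -78, 14], 0.79), ([632, -184, 81], 0.78), ([397, -316, 8], 0.72)]
dish_in top [([193, 313, 2], 0.81), ([452, 359, 8], 0.65), ([514, -124, 91], 0.62)]
dish_in scene [([447, 361, 1], 0.8), ([196, 307, 4], 0.75)]
[[-0.   0.4 -0.9]
 [ 0.  -0.9 -0.4]
 [-1.  -0.   0. ]] 1.0
```

Run:
```python
from h import *
from scipy.spatial.transform import Rotation as T
o=readout.get_obs();R=T.from_rotvec(o["orientation"]).as_matrix();a=np.arctan2(R[1,1],R[0,1]);t=np.arctan2(-.9987,-.051);print(a,t-a,o["ee_pos"])
d=viewer.get_image("top")
for z in(20,60,100,140):print(z,pix2z(d,(387,125),z)[:2],pix2z(d,(425,125),z)[:2],pix2z(d,(406,143),z)[:2])
d=viewer.get_image("wrist");cv2.imwrite("pics/w0.png",d["color"][:,:,::-1])
```

```text
-1.1229809977763499 -0.49883739475133115 [ 270.6187917  -563.34711617  404.66442408]
20 [ 631.45017485 -326.83205741] [ 634.06268146 -432.4525518 ] [ 582.27351984 -376.70222032]
60 [ 618.40629176 -313.99843757] [ 620.92739321 -415.923532  ] [ 570.95020631 -362.12376679]
100 [ 605.36240866 -301.16481773] [ 607.79210497 -399.39451221] [ 559.62689279 -347.54531325]
140 [ 592.31852556 -288.3311979 ] [ 594.65681673 -382.86549242] [ 548.30357926 -332.96685972]
```

>>> apply_moves([
  [[0.037, 0.037, 0, -0.06], [0.078, 0.078, 0, -0.12], [0.12, 0.12, 0, -0.2], [0.16, 0.16, 0, -0.27], [0.2, 0.2, 0, -0.34], [0.24, 0.24, 0, -0.41], [0.27, 0.275, 0, -0.46], [0.295, 0.299, 0, -0.48]],
], gripper=0.036)

```text
t: 2.1
ee_pos: [566.8, -262.5, 404.7]
orientation: [-2.205, 0.035, 2.205]
ft_force: [-0.5, 0.6, 0.1]
width: 35.9
```

Run:
```python
from h import *
from scipy.spatial.transform import Rotation as T
d=viewer.get_image("wrist");cv2.imwrite("pics/w1.png",d["color"][:,:,::-1])
d=viewer.get_image("scene");cv2.imwrite("pics/s1.png",d["color"][:,:,::-1])
o=readout.get_obs();R=T.from_rotvec(o["orientation"]).as_matrix();a=np.arctan2(R[1,1],R[0,1]);t=np.arctan2(-.9987,-.051);print(a,t-a,o["ee_pos"],o["width"],o["t"],R[:,0])
```

```text
-1.5998346878654999 -0.021983704662181136 [ 567.61312229 -262.02049652  404.69966354] 35.94918160741689 2.2 [ 9.56138210e-04  2.11222992e-04 -9.99999521e-01]
```

View pics/w1.png

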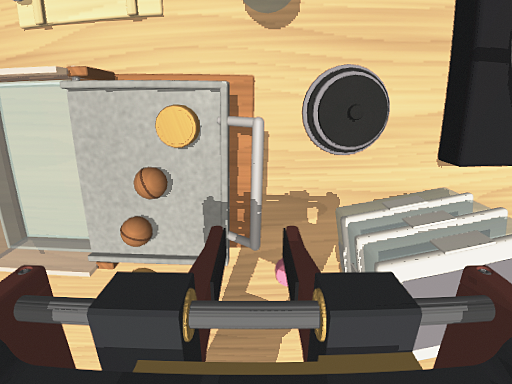

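View pics/s1.png

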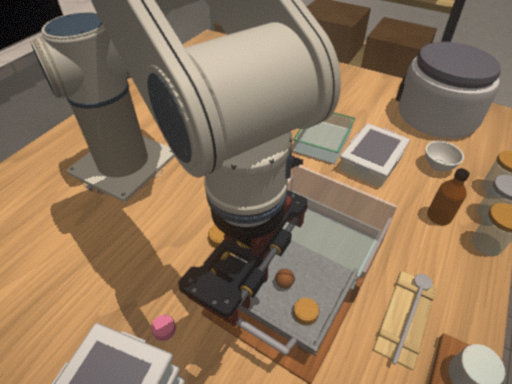

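The wrist picture shows the bar from (259,120) to (254,245), and a round dark lidded thing at (348,110). I'll triangulate it for clearance and refine the bar position.

Run:
```python
from h import *
np.set_printoptions(precision=1,suppress=True)
w=viewer.get_image("wrist")
print("bar",pix2z(w,(259,121),100),pix2z(w,(254,244),100))
print("cap",pix2z(w,(177,125),88))
t=viewer.get_image("top")
for z in(20,40,60,80,100,120):print(z,pix2z(w,(350,109),z),pix2z(t,(406,125),z))
print(readout.get_obs()["ee_pos"])
```

```text
bar [ 635.8 -268.4  100. ] [ 502.2 -259.4  100. ]
cap [ 634.1 -184.1   88. ]
20 [ 643.4 -383.9   20. ] [ 632.7 -379.4   20. ]
40 [ 643.8 -377.3   40. ] [ 626.2 -372.    40. ]
60 [ 644.2 -370.8   60. ] [ 619.6 -364.7   60. ]
80 [ 644.6 -364.2   80. ] [ 613.1 -357.4   80. ]
100 [ 645.1 -357.6  100. ] [ 606.5 -350.   100. ]
120 [ 645.5 -351.   120. ] [ 600.  -342.7  120. ]
[ 565.7 -264.   404.5]
```

>>> apply_moves([
  [[0.001, 0, -0.04, -0.02], [0.001, 0, -0.085, -0.02], [0.001, 0, -0.115, -0.02], [0.001, 0, -0.13, -0.02], [0.001, 0, -0.138, -0.02], [0.001, 0, -0.138, -0.02]],
])

```text
t: 3.05
ee_pos: [566.7, -264.8, 267.1]
orientation: [-2.195, 0.058, 2.194]
ft_force: [0.5, 0.3, 0.1]
width: 35.6
```

Run:
```python
from h import *
d=viewer.get_image("wrist");cv2.imwrite("pics/w2.png",d["color"][:,:,::-1])
o=readout.get_obs();print(o["ee_pos"],o["ft_force"])
```

```text
[ 566.86958683 -264.73066331  267.55141753] [-0.61991093  0.31833267  0.35346848]
```

View pics/w2.png

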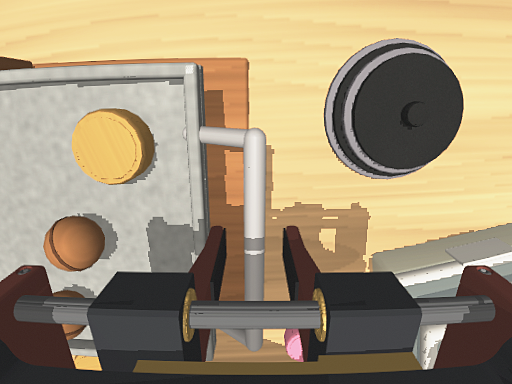

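The bar at (254,250) lies midway between the fingertips (215 and 295). Closing the gripper.

>>> apply_moves([
  [[0, 0, 0, 0], [0, 0, 0, 0], [0, 0, 0, 0], [0, 0, 0, 0]],
], gripper=0)

```text
t: 3.6
ee_pos: [566.8, -264.6, 267.2]
orientation: [-2.196, 0.058, 2.195]
ft_force: [-1.7, -2.1, 2.4]
width: 11.0
```

>>> apply_moves([
  [[0, 0.001, 0.005, 0], [0, 0.002, 0.01, 0], [0, 0.0028, 0.015, 0], [0, 0.004, 0.02, 0], [0, 0.0055, 0.025, 0], [0, 0.007, 0.03, 0], [0, 0.0083, 0.035, 0], [0.0005, 0.01, 0.04, 0]],
])

```text
t: 4.6
ee_pos: [567.3, -254.9, 307.2]
orientation: [-2.197, 0.059, 2.195]
ft_force: [0.2, -6.8, -1.5]
width: 11.2
```

>>> apply_moves([
  [[0, 0.0018, 0.005, 0], [0, 0.0037, 0.01, 0], [0, 0.0058, 0.0145, 0], [0, 0.008, 0.019, 0], [0.0005, 0.0103, 0.024, 0], [0.0005, 0.0127, 0.0285, 0], [0.0005, 0.0132, 0.0295, 0], [0.0005, 0.0132, 0.0295, 0]],
])

```text
t: 5.6
ee_pos: [567.9, -241.9, 337.0]
orientation: [-2.198, 0.059, 2.194]
ft_force: [1.1, -6.7, 0.7]
width: 11.2
```

Run:
```python
from h import *
a=viewer.get_image("scene")["color"];b=viewer.get_image("top")["color"]
cv2.imwrite("pics/l1.png",np.hstack([a[140:,180:430],b[40:284,200:430]])[:,:,::-1])
o=readout.get_obs();print(o["ee_pos"],o["ft_force"],o["width"],o["t"])
```

```text
[ 567.90238551 -241.95915701  336.98821316] [-0.09506955 -8.54881673  0.29272979] 11.312717690476763 5.7
```

View pics/l1.png

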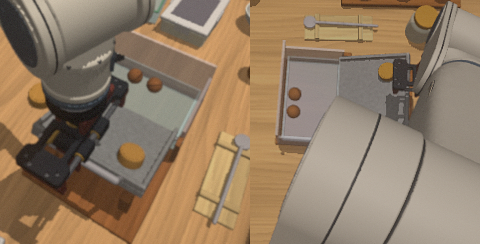

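Both walnuts are in the catch dish (top view, left part of the board) and the cap is still on the board. Now lowering the board along the reversed arc.

>>> apply_moves([
  [[0, -0.003, -0.006, 0], [0, -0.0053, -0.011, 0], [0, -0.0074, -0.0155, 0], [0, -0.0095, -0.0205, 0], [0, -0.0115, -0.025, 0], [-0.0005, -0.0132, -0.0295, 0], [-0.0005, -0.0149, -0.0345, 0], [-0.0005, -0.0162, -0.0395, 0]],
])

```text
t: 6.7
ee_pos: [567.1, -258.1, 297.1]
orientation: [-2.196, 0.059, 2.195]
ft_force: [-1.6, -7.4, 1.1]
width: 11.2
```

>>> apply_moves([
  [[0, -0.0015, -0.005, 0], [0, -0.003, -0.01, 0], [0, -0.0042, -0.015, 0], [0, -0.0052, -0.02, 0], [-0.0005, -0.0062, -0.025, 0], [-0.0005, -0.007, -0.0295, 0], [-0.0005, -0.007, -0.03, 0], [-0.0005, -0.007, -0.03, 0]],
])

```text
t: 7.7
ee_pos: [566.8, -264.6, 267.2]
orientation: [-2.196, 0.058, 2.195]
ft_force: [0.2, -5.6, 3.4]
width: 11.0
```

>>> apply_moves([
  [[0, 0, 0, 0], [0, 0, 0, 0], [0, 0, 0, 0], [0, 0, 0.02, 0], [0, 0, 0.06, 0], [0, 0, 0.1, 0], [0, 0, 0.12, 0], [0, 0, 0.12, 0]],
], gripper=0.036)

```text
t: 8.7
ee_pos: [567.1, -264.5, 389.7]
orientation: [-2.201, 0.059, 2.191]
ft_force: [-0.2, -0.3, -1.2]
width: 36.1
```

Run:
```python
from h import *
a=viewer.get_image("scene")["color"];b=viewer.get_image("wrist");print(viewer.get_image("top")["color"].shape)
cv2.imwrite("pics/l2.png",a[:,:,::-1]);cv2.imwrite("pics/w3.png",b["color"][:,:,::-1])
o=readout.get_obs();print(o["ee_pos"],o["ft_force"],o["width"],o["t"])
for c in("scene","wrist"):
  print([( [round(float(x)) for x in r["position"]],round(r["conf"],2)) for r in models.place_of(c,"cap_center")][:4])
```

```text
(384, 512, 3)
[ 566.22615182 -264.15699789  386.04421925] [-0.06497091  0.29539417 -0.2976999 ] 36.21323042832191 8.85
[([396, -315, 9], 0.6), ([385, -81, 17], 0.47)]
[([629, -184, 80], 0.94), ([400, -309, 10], 0.73)]
```

View pics/l2.png

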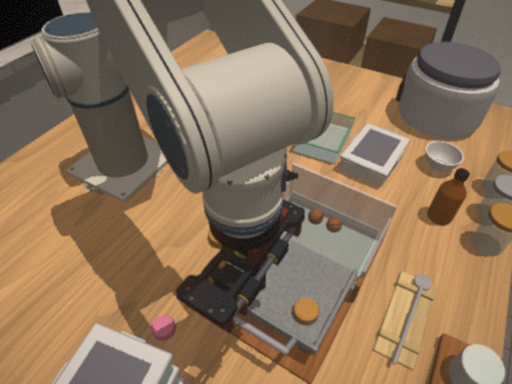

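View pics/w3.png

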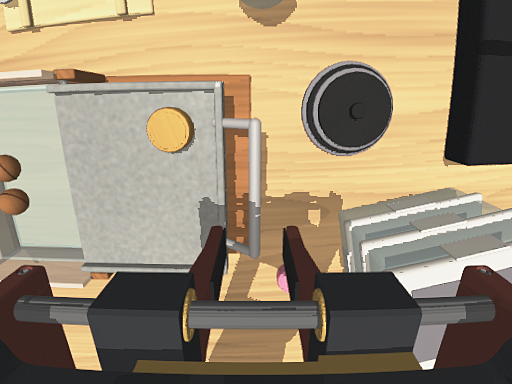

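The board is level with the cap at scene (306,309), and the walnuts are at (316,216) and (334,224) in the catch dish. Re-measuring the cap now.

Run:
```python
from h import *
np.set_printoptions(precision=1,suppress=True)
w=viewer.get_image("wrist");s=viewer.get_image("scene")
def blob(d,lo,hi):
    h=cv2.cvtColor(d["color"],cv2.COLOR_RGB2HSV);m=cv2.inRange(h,(15,120,130),(30,255,255));m=cv2.morphologyEx(m,cv2.MORPH_OPEN,np.ones((3,3),np.uint8))
    n,l,st,c=cv2.connectedComponentsWithStats(m);return [(c[i],st[i][2:]) for i in range(1,n) if np.all(c[i]>lo) and np.all(c[i]<hi) and st[i][4]>80]
for d,lo,hi in((w,(130,90),(210,170)),(s,(280,285),(330,335))):
    for c,st in blob(d,lo,hi):print(c,st,pix2z(d,c,86))
print(pix2z(w,(168,129.5),88),pix2z(s,(306,308.5),88),readout.get_obs()["ee_pos"])
print("lip wrist",pix2z(w,(221,130),82),"bar",pix2z(w,(257,122),100))
```

```text
[167.5 128. ] [  43   45 1523] [ 632.3 -182.6   86. ]
[306.2 308.9] [ 25  23 443] [ 631. -183.   86.]
[ 631.  -183.5   88. ] [ 630.6 -183.4   88. ] [ 566.4 -264.3  385.6]
lip wrist [ 626.9 -234.2   82. ] bar [ 633.7 -269.8  100. ]
```

>>> apply_moves([
  [[0.025, 0.03, 0, 0], [0.05, 0.064, 0, 0], [0.0645, 0.083, -0.03, 0], [0.0645, 0.083, -0.07, 0], [0.0645, 0.083, -0.095, 0], [0.0645, 0.083, -0.1, 0], [0.0645, 0.083, -0.1, 0], [0.0645, 0.083, -0.1, 0]],
], gripper=0.058)

```text
t: 10.05
ee_pos: [631.6, -181.6, 288.0]
orientation: [-2.197, 0.058, 2.193]
ft_force: [-0.2, -0.5, 0.2]
width: 58.3
```

Run:
```python
from h import *
d=viewer.get_image("wrist");cv2.imwrite("pics/w4.png",d["color"][:,:,::-1])
o=readout.get_obs();print(o["ee_pos"],o["ft_force"],o["width"])
s=viewer.get_image("scene");crop(s,180,180,400,360,3,"s4.png")
```

```text
[ 631.56381387 -181.62516176  288.02355409] [ 0.00989804 -0.33209346 -0.39356335] 57.99785664758013
```

View pics/w4.png

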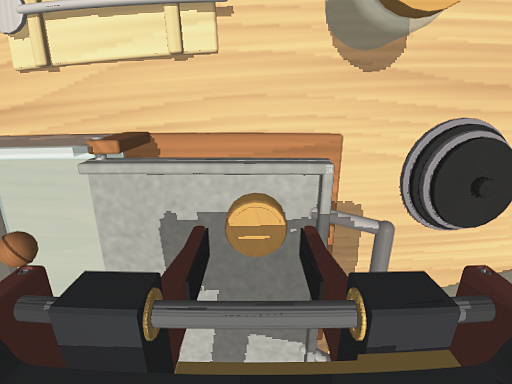

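View pics/s4.png

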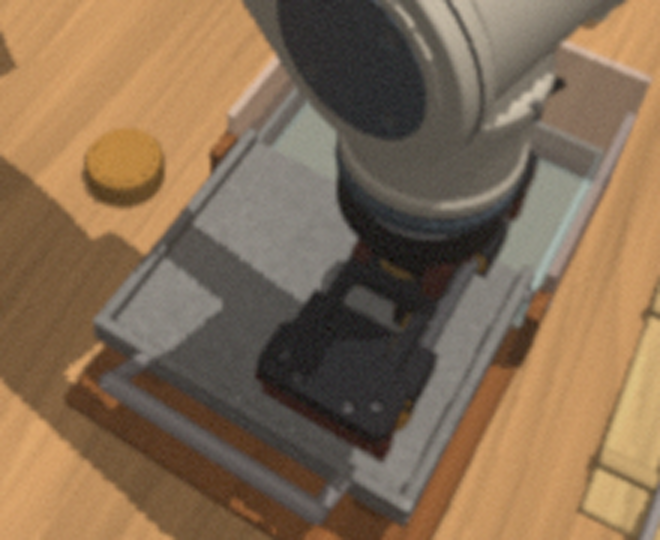

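The cap (256,225) is centred between the fingertips (207 and 303). Descending to grasp it.

>>> apply_moves([
  [[0, 0, -0.008, 0], [0, 0, -0.016, 0], [0, 0, -0.024, 0], [0, 0, -0.03, 0], [0, 0, -0.0305, 0], [0, 0, -0.0305, 0]],
])

```text
t: 10.9
ee_pos: [631.2, -181.4, 256.2]
orientation: [-2.195, 0.057, 2.195]
ft_force: [0.2, -0.1, -0.1]
width: 57.9
```

>>> apply_moves([
  [[0, 0, 0, 0], [0, 0, 0, 0], [0, 0, 0, 0], [0, 0, 0, 0], [0, 0, 0, 0]],
], gripper=0.03)

```text
t: 11.52
ee_pos: [631.3, -181.4, 256.5]
orientation: [-2.196, 0.057, 2.194]
ft_force: [-0.6, 0.3, 2.4]
width: 44.3
```

>>> apply_moves([
  [[0, 0, 0.01, 0], [0, 0, 0.03, 0], [0, 0, 0.06, 0], [0, 0, 0.09, 0], [0, 0, 0.12, 0], [0, 0, 0.14, 0], [0, 0, 0.145, 0]],
])

```text
t: 12.4
ee_pos: [631.3, -181.4, 403.3]
orientation: [-2.198, 0.058, 2.192]
ft_force: [-0.6, -0.3, -1.3]
width: 43.8
```

Run:
```python
from h import *
d=viewer.get_image("wrist");cv2.imwrite("pics/w5.png",d["color"][:,:,::-1])
o=readout.get_obs();print(o["ee_pos"],o["ft_force"],o["width"])
```

```text
[ 631.18264003 -181.38505965  402.65601077] [-0.04949869  0.22416455  0.36691646] 43.98008298544136
```

View pics/w5.png

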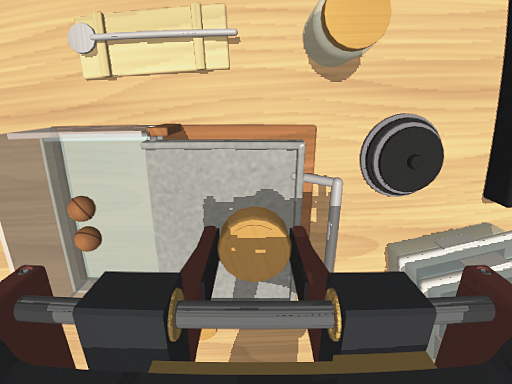

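The cap is held at (255,243), the board is level, and the walnuts (80,208) and (88,238) are in the catch dish. Carrying it to the open dish.

>>> apply_moves([
  [[-0.005, 0.02, 0, 0], [-0.02, 0.06, 0, 0], [-0.035, 0.105, 0, 0], [-0.05, 0.15, 0, 0.03], [-0.065, 0.195, 0, 0.06], [-0.08, 0.24, 0, 0.08], [-0.095, 0.285, 0, 0.1], [-0.11, 0.33, 0, 0.11]],
])

```text
t: 13.45
ee_pos: [519.2, 150.7, 399.9]
orientation: [2.189, 0.064, -2.194]
ft_force: [0.4, -1.2, -0.2]
width: 44.2
```

>>> apply_moves([
  [[-0.015, 0.045, 0, 0], [-0.03, 0.09, 0, 0], [-0.045, 0.135, 0, 0], [-0.06, 0.175, 0, 0], [-0.07, 0.2, 0, 0], [-0.074, 0.213, 0, 0], [-0.074, 0.213, 0, 0], [-0.074, 0.213, -0.02, 0]],
])

```text
t: 14.45
ee_pos: [447.6, 361.3, 381.9]
orientation: [2.195, 0.064, -2.191]
ft_force: [-0.5, -0.2, -0.1]
width: 43.9
```

Run:
```python
from h import *
from scipy.spatial.transform import Rotation as T
d=viewer.get_image("wrist");cv2.imwrite("pics/w6.png",d["color"][:,:,::-1])
s=viewer.get_image("scene");cv2.imwrite("pics/s6.png",s["color"][:,:,::-1])
o=readout.get_obs();print(o["ee_pos"],o["ft_force"],o["width"],o["t"]);R=T.from_rotvec(o["orientation"]).as_matrix();print(np.degrees(np.arctan2(R[1,1],R[0,1])))
```

```text
[446.78144977 360.23869358 379.22708614] [ 0.01670303 -0.7629294  -0.56771691] 44.21557703895639 14.55
-86.7486302315895
```

View pics/w6.png

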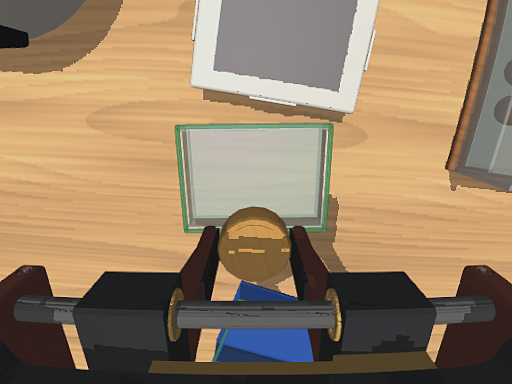

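View pics/s6.png

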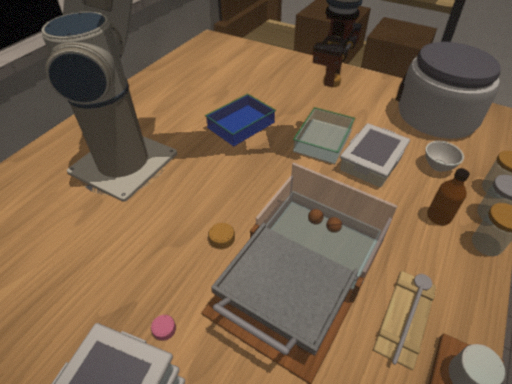

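The wrist view shows the clear dish rim with corners (177,125), (332,125), (328,228) and (187,231), the cap held at (255,243), and the walnuts still in the catch dish. Checking the dish centre.

Run:
```python
from h import *
w=viewer.get_image("wrist");s=viewer.get_image("scene")
q=np.array([pix2z(w,u,45) for u in((177,125),(332,125),(328,229),(186,231))]);print(q.round(),q.mean(0))
q=np.array([pix2z(s,u,45) for u in((314,109),(355,119),(337,155),(294,140))]);print(q.round(),q.mean(0))
```

```text
[[504. 447.  45.]
 [513. 278.  45.]
 [389. 266.  45.]
 [377. 439.  45.]] [445.77542162 357.78113635  45.        ]
[[380. 436.  45.]
 [507. 449.  45.]
 [519. 269.  45.]
 [392. 270.  45.]] [449.71508224 356.23486144  45.        ]
```

>>> apply_moves([
  [[0, -0.003, -0.04, 0], [0, -0.003, -0.085, 0], [0, -0.003, -0.125, 0], [0, -0.003, -0.15, 0], [0, -0.003, -0.168, 0], [0, -0.003, -0.18, 0], [0, -0.003, -0.186, 0], [0, -0.003, -0.187, 0]],
])

```text
t: 15.65
ee_pos: [447.3, 358.7, 194.4]
orientation: [2.193, 0.064, -2.192]
ft_force: [0.1, -0.1, 0.9]
width: 44.0
```

>>> apply_moves([
  [[0, 0, -0.001, 0], [0, 0, -0.002, 0], [0, 0, -0.002, 0]],
])

```text
t: 16.02
ee_pos: [447.2, 358.7, 192.4]
orientation: [2.192, 0.064, -2.192]
ft_force: [-0.2, -0.7, -0.0]
width: 43.9
```

No contact yet, so I'll go down a bit more, gently.

>>> apply_moves([
  [[0, 0, -0.001, 0], [0, 0, -0.001, 0]],
])

```text
t: 16.27
ee_pos: [447.2, 358.7, 191.5]
orientation: [2.193, 0.064, -2.192]
ft_force: [-0.1, -0.7, 4.2]
width: 44.3
```

Run:
```python
from h import *
d=viewer.get_image("wrist");crop(d,120,80,400,380,2,"w7.png")
o=readout.get_obs();print(o["ee_pos"],o["ft_force"])
```

```text
[447.19770531 358.72392235 191.47413536] [-0.99869938 -1.09374543  2.69895349]
```

View pics/w7.png

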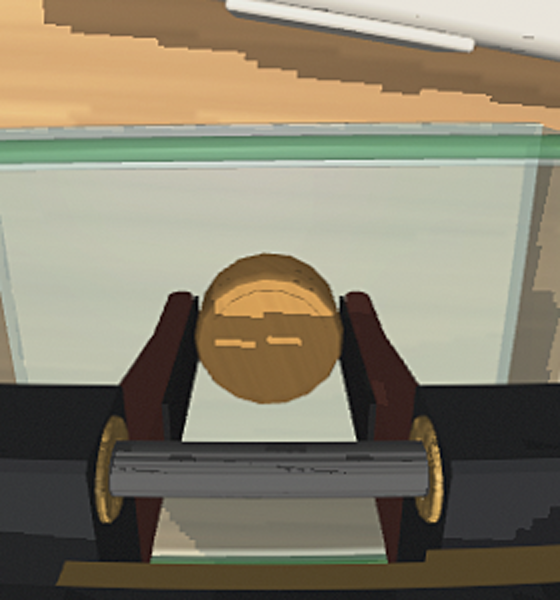

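The cap is on the floor of the clear dish (contact about 3–4 N) and well inside its walls. Releasing it and lifting away.

>>> apply_moves([
  [[0, 0, 0, 0], [0, 0, 0, 0], [0, 0, 0, 0], [0, 0, 0.01, 0], [0, 0, 0.04, 0], [0, 0, 0.09, 0], [0, 0, 0.14, 0], [0, 0, 0.19, 0]],
], gripper=0.06)

```text
t: 17.32
ee_pos: [446.9, 358.5, 383.5]
orientation: [2.193, 0.064, -2.192]
ft_force: [-0.2, 0.2, 0.0]
width: 60.1
```

>>> apply_moves([
  [[-0.02, -0.03, 0.01, 0], [-0.03, -0.06, 0.02, 0], [-0.03, -0.1, 0.02, 0], [-0.03, -0.13, 0.02, 0], [-0.03, -0.13, 0.02, 0]],
])

```text
t: 17.95
ee_pos: [416.9, 227.3, 401.9]
orientation: [2.194, 0.061, -2.193]
ft_force: [0.5, 0.0, 0.6]
width: 60.2
```

Run:
```python
from h import *
d=viewer.get_image("top");cv2.imwrite("pics/t8.png",d["color"][:,:,::-1])
s=viewer.get_image("scene");crop(s,200,90,400,360,2.2,"s8.png")
o=readout.get_obs();print(o["ee_pos"],o["ft_force"],o["t"],o["width"])
```

```text
[417.29908671 228.8843075  401.74087952] [0.06733973 0.69430055 0.22667571] 18.05 59.75978356098173
```

View pics/t8.png

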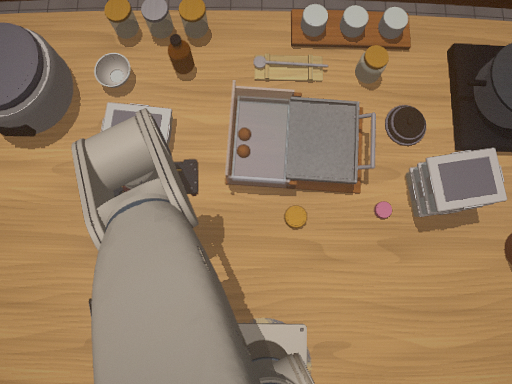

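View pics/s8.png

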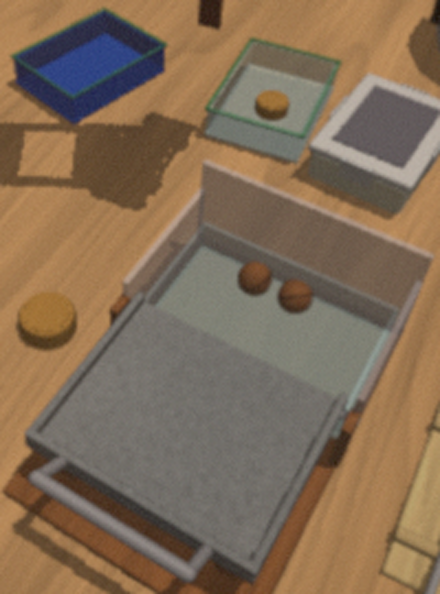

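The cap is flat in the open clear dish (crop 272,104), both walnuts are in the catch dish (crop 254,277 and 295,295), the board is level, and the gripper is clear of everything. Handing in.

```bash
python3 -c "
from workcell import workorder
print(workorder.close_job())"
```

```text
the job is handed in; nothing more can be done
None
```

I lifted the board by its bar to a tilt of about 0.35. Both walnuts rolled into the catch dish without the gripper touching them, and the cap stayed put. I then lowered the board level, picked up the smaller brass cap and laid it in the open clear dish.

The last pictures (t ≈ 18 s of the 61 s allowed) show:
- **Walnuts:** both are in the catch dish.
- **Board:** it is level and empty.
- **Cap:** it lies flat in the open dish.
- **Gripper:** it is clear of everything.

Contact forces in the readings stayed below about 9 N, and none of my checks failed. Camera estimates of the cap and dish positions differed by up to about 5 mm, which didn't affect the grasp or the placing.

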